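# Clear the carrot rounds into the board's catch tray

### The job

Push the chopping board's catch tray fully home under the opening in the board. Then sweep the three carrot rounds across the board with your fingertips so that they drop through the opening into the tray: slide them, do not pick them up. Leave the garlic bulb and the carrot tip lying on the board where they are.

Things in the scene. Friction and masses are not known exactly. Their poses are not given: they have to be found in the camera images.
- chop_board: Wooden chopping board on feet, does not move: 210 mm (its x) by 310 mm (its y), its flat top 65 mm above the worktop. Origin: centre of its footprint at worktop level; z up; its +y points to the end with the opening and the tray (to the robot's left, up to about 0.2 rad off). There is no raised rim. The top is an 18 mm slab on skirts; the tray slides in and out at the +y end.
- opening (a point): Centre of the rectangular opening through the board, at the height of the board's top; axes as the board's. The opening measures 120 mm along x and 66 mm along y, from y = +70 to +136 mm in the board's frame.
- catch_tray (a joint): How far the white catch tray is pulled out, in m: 0 fully home (it meets a stop), grows as it comes out at the board's +y end, up to 0.11. It starts 50 to 80 mm out, so its back wall stands across the opening and what falls behind that misses the tray. Slides with about 1.5 N of friction and stays where it is left; home, its front stands 2 mm proud of the board's end.
- tray_front (a point): Middle of the tray's flat front face (the face to push), 25 mm above the worktop; axes as the board's, the face looks to +y. The face is 175 mm wide along x and 39 mm high (6 to 45 mm above the worktop).
- tray_in (a point): Centre of the tray's inner floor, 10 mm above the worktop; axes as the board's. The inside is 164 mm along x by 110 mm along y and 34 mm deep, walls 4 mm, front 8 mm.
- round_large: Carrot round: a flat orange disc 38 mm across and 15 mm thick, about 17 g, lying flat and loose on the board. Origin at its centre, z axis through its flat faces.
- round_medium: Carrot round: a flat orange disc 35 mm across and 15 mm thick, about 14 g, lying flat and loose on the board. Origin at its centre, z axis through its flat faces.
- round_small: Carrot round: a flat orange disc 32 mm across and 15 mm thick, about 12 g, lying flat and loose on the board. Origin at its centre, z axis through its flat faces.
- garlic: Whole garlic bulb, 60 mm across and 59 mm high, standing loose near the board's -y end, 45 to 60 mm to one side of the middle. Origin: centre of its underside, z up.
- carrot_tip: Pointed end of the carrot, 95 mm long, 30 mm thick at the cut end, lying loose near the board's -y end beside the garlic. Origin: under its middle, on the board's top; its x axis points along it to the tip.

How it is judged (in metres and radians):
On the way, in this order (a step that is already met when the one before it is completed fails the run):
1. the tray is pushed fully home (4 mm) (value of joint catch_tray below 0.004 m), for 0.2 s.
2. the three rounds lie in the tray (x of round_large in the frame of tray_in between -0.085 and 0.085 m and y of round_large in the frame of tray_in between -0.058 and 0.058 m and z of round_large in the frame of tray_in between 0 and 0.036 m and x of round_medium in the frame of tray_in between -0.085 and 0.085 m and y of round_medium in the frame of tray_in between -0.058 and 0.058 m and z of round_medium in the frame of tray_in between 0 and 0.036 m and x of round_small in the frame of tray_in between -0.085 and 0.085 m and y of round_small in the frame of tray_in between -0.058 and 0.058 m and z of round_small in the frame of tray_in between 0 and 0.036 m), for 0.2 s.
At the end, for the whole second after the job is handed in: The tray is home within 4 mm; the centres of all three rounds lie inside the tray, below the level of its rim, at rest; the garlic and the carrot tip are within 20 mm of where they were (all of step 2 and value of joint catch_tray below 0.004 m and linear speed of each of round_large, round_medium, round_small below 0.02 m/s and distance of each of garlic, carrot_tip from where it was at the start of the episode below 0.02 m); the robot touches nothing.
It fails at once if a carrot round is picked up (its centre rises more than 22 mm above where it lay on the board) (height (world z) of round_large above 0.095 m).
It fails at once if a carrot round is picked up (its centre rises more than 22 mm above where it lay on the board) (height (world z) of round_medium above 0.095 m).
It fails at once if a carrot round is picked up (its centre rises more than 22 mm above where it lay on the board) (height (world z) of round_small above 0.095 m).
It fails at once if the garlic is shifted more than 20 mm (distance of garlic from where it was at the start of the episode above 0.02 m).
It fails at once if the carrot tip is shifted more than 20 mm (distance of carrot_tip from where it was at the start of the episode above 0.02 m).
It also fails if it takes over 48 s, if anything falls off the work surface, if the arm or the gripper's body presses on something with over 40 N, if the wrist force passes 120 N, or if a joint passes its speed limit or range.

### The arm

A 7-joint arm with a two-finger parallel gripper is mounted at the origin on a cart in front of the work surface, level with it; the furniture and walls round the work are solid. World frame = base frame: x ahead of the robot, y to its left, z up, the work surface at z = 0. Lengths are in mm, angles in degrees, forces in N, time in s.
With the tool pointing down it reaches from about 425 to 975 mm from the base axis. Payload 16.7 kg.
Tool frame: the origin (TCP) lies on the front face of the gripper's body, between the roots of the fingers; the fingertips stand 73 mm ahead of it and the grasp point (between the pads) lies 54 mm ahead of it; z points along the fingers, y is the line along which they close (so a half turn about z gives the same grasp; the last joint's range is limited). The gripper opens to 85 mm and grips with 20 to 120 N. Pads are 22 mm wide; open, the fingers measure 114 mm over their backs; the gripper's body (76 mm by 85 mm) begins 54 mm behind the grasp point. The pads swing forward as they close: fully open they stand 13 mm farther back than shut.
Start: joints at [-72.622, 24.414, 4.234, 92.017, -1.954, 63.644, -3.845], TCP at [295.305, 606.94, 303.902] pointing down, gripper open.
Joint ranges: [-163.25, 163.25], [-28.42, 122.38], [-70.27, 78.77], [12.13, 141.07], [-58.53, 238.53], [9.26, 117.41], [-156.51, 156.51]. Speed limits (degrees/s): [108.29, 108.29, 136.94, 136.94, 172.46, 172.46, 172.46].

### API

Orientations are given as a 3x3 rotation matrix whose columns are the frame's x, y, z axes.
In Python, from workcell import arm, imaging, telemetry, order gives the robot as it stands (arm), with the cameras (imaging), the readings (telemetry) and the job (order).
- The arm moves only by the shell command python3 jog.py 'ROWS' [OPENING] [FORCE]. ROWS is rows parted by semicolons, their numbers by spaces, 1 to 12 of them, each of 4 numbers: dx, dy, dz in mm, then a turn about the tool's z in degrees; each row is the pose to reach, as a shift and turn from the pose commanded when the command began, along the tool's axes at that moment; what a row does not reach only later rows make up. A row lasts 1/8 s, in which the tool goes at most 62.5 mm and 10.7 degrees, less where a joint would pass 70% of its speed; a pose out of reach is approached as far as the arm can. OPENING is the opening from 0.0 (shut) to 1.0 (fully open), set as the command begins (- or left out keeps the last). The fingers move at their own pace and stop on an object; FORCE is the grip in N (left out, the last holds). Time passes only in rows, so rows that do not move let the fingers close. It prints the time, the measured TCP pose, the force, the opening and the grip force at its end.
- telemetry.get_state(): the state, without advancing time (a new reading comes with each control period).
- imaging.get_image(name): name is "scene" or "top" or "wrist"; returns a dict with "img" (384x512x3 uint8, blue, green, red), "mtx" (3x3 intrinsics, pixels), "extrinsics" (4x4, takes a point from camera to world coordinates). Camera axes: x right, y up, looking along -z (the intrinsics and any distortion apply to the point x, -y, -z); pixel columns grow to the right and rows downward; lengths in mm; the calibration is good to about 2 mm. A picture is of the moment at which its call begins. There is no depth.
- order.sign_off(): hands the job in; it is judged then, once.
The state is a dict: "time_s": time; "qpos": joint angles; "joint_vel": joint speeds; "joint_efforts": joint torques, N m; "tool_pos": TCP position; "tcp_rot": TCP orientation; "contact_force": force on the tool from outside, world axes, zero at the start; "wrist_torque": the same for the moment, N m; "gripper_width": opening from 0.0 (shut) to 1.0 (fully open); "gripper_force": force on a finger pad.
Only numpy, scipy, OpenCV 4.12 (cv2) and the standard library are available. Lean on these libraries where they do the work, as an engineer would, in place of code of your own. Each camera call takes 0.05 s, during which the arm holds its last target. There are 200 camera calls.

## Working session

There is one attempt and no reset: what is moved stays moved. The work goes in short steps, Python scripts to look and compute and a shell command to move; the robot and the scene stay as the last step left them, time stands still between calls to the robot, and variables do not carry over. Pictures are saved under pics/ and viewed, at most 10 in all, crops included, and the job is handed in when it is done.

```bash
ls; mkdir -p pics
python3 - <<'E'
from workcell import arm, imaging, telemetry, order
import cv2
for n in ("top","scene"):
    d=imaging.get_image(n); cv2.imwrite(f"pics/{n}0.png",d["img"]); print(n,d["mtx"].tolist(),d["extrinsics"].round(3).tolist(),[k for k in d])
s=telemetry.get_state(); print(s["time_s"],s["tool_pos"],s["tcp_rot"])
E
```

```text
jog.py
pics
workcell.py
top [[461.21475814820064, 0.0, 260.33999767760037], [0.0, 461.21475814820064, 193.02704784388374], [0.0, 0.0, 1.0]] [[0.012, 0.999, -0.045, 451.043], [-0.999, 0.014, 0.033, -335.754], [0.034, 0.044, 0.998, 929.75], [0.0, 0.0, 0.0, 1.0]] ['img', 'mtx', 'extrinsics']
scene [[384.2635458284918, 0.0, 255.11409759751783], [0.0, 384.2635458284918, 196.4380652956716], [0.0, 0.0, 1.0]] [[-0.854, 0.366, -0.368, 207.845], [-0.519, -0.581, 0.627, 177.928], [0.016, 0.727, 0.687, 666.61], [0.0, 0.0, 0.0, 1.0]] ['img', 'mtx', 'extrinsics']
0.1 [295.20900292 606.73268345 303.31306248] [[-8.99213476e-01  4.37509959e-01 -4.00486477e-04]
 [ 4.37510136e-01  8.99212937e-01 -9.86961169e-04]
 [-7.16827189e-05 -1.06270568e-03 -9.99999433e-01]]
```

View pics/top0.png

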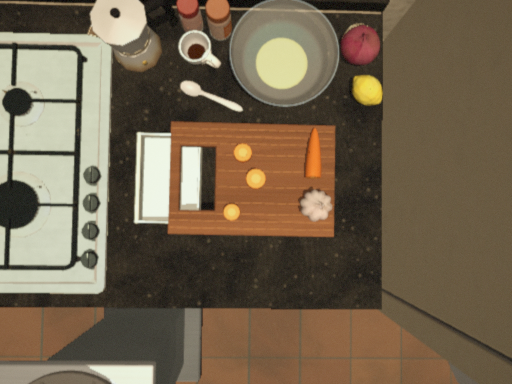

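The top picture shows the board (cols 169–335, rows 122–237), the tray out on the left (to col ~135), and the opening at cols 180–215. The rounds are near (243,152), (256,178) and (232,212), the garlic at (316,205) and the tip at (314,153).

```bash
cat > h.py <<'E'
import numpy as np,cv2
def ray(d,u,v,z):
    K=d["mtx"];E=d["extrinsics"]
    c=np.array([(u-K[0,2])/K[0,0],-(v-K[1,2])/K[1,1],-1.]); w=E[:3,:3]@c
    return (E[:3,3]+w*(z-E[2,3])/w[2])
E
python3 - <<'E'
from h import *
from workcell import arm, imaging, telemetry, order
d=imaging.get_image("top"); im=d["img"]
hsv=cv2.cvtColor(im,cv2.COLOR_BGR2HSV)
cv2.imwrite("pics/topc.png",cv2.resize(im[115:245,125:345],None,fx=3.6,fy=3.6,interpolation=cv2.INTER_CUBIC))
m=cv2.inRange(hsv,(8,120,170),(28,255,255)); m[:118]=0;m[240:]=0;m[:,:165]=0;m[:,340:]=0
n,l,st,c=cv2.connectedComponentsWithStats(m)
for i in range(1,n):
    if st[i,4]>30: print("orange",st[i],c[i].round(1),ray(d,*c[i],80).round(1))
m=cv2.inRange(hsv,(0,60,40),(20,255,255)); m[:118]=0;m[240:]=0;m[:,:160]=0;m[:,345:]=0
n,l,st,c=cv2.connectedComponentsWithStats(m);i=1+st[1:,4].argmax()
ct=max(cv2.findContours((l==i).astype(np.uint8),cv2.RETR_EXTERNAL,2)[0],key=cv2.contourArea)
P=np.array([ray(d,*p[0],65)[:2] for p in ct],np.float32)
r=cv2.minAreaRect(P);print(r,cv2.boxPoints(r))
E
```

```text
orange [306 128  19  50 561] [314.1 156. ] [ 559.4 -463.4   80. ]
orange [233 143  24  19 300] [242.8 151.5] [ 565.5 -330.8   80. ]
orange [245 168  24  21 340] [255.6 178.2] [ 516.4 -355.2   80. ]
orange [216 204  24  18 288] [230.1 213.1] [ 451.4 -309.    80. ]
orange [280 220  53   5 135] [307.9 222. ] [ 436.7 -452.8   80. ]
orange [169 225 164   8 485] [245.6 228.7] [ 423.2 -337.9   80. ]
((516.7874145507812, -350.600830078125), (229.4953155517578, 347.8314514160156), 1.1182564496994019) [[ 398.66745 -178.95764]
 [ 405.45578 -526.72284]
 [ 634.90735 -522.244  ]
 [ 628.119   -174.47882]]
```

View pics/topc.png

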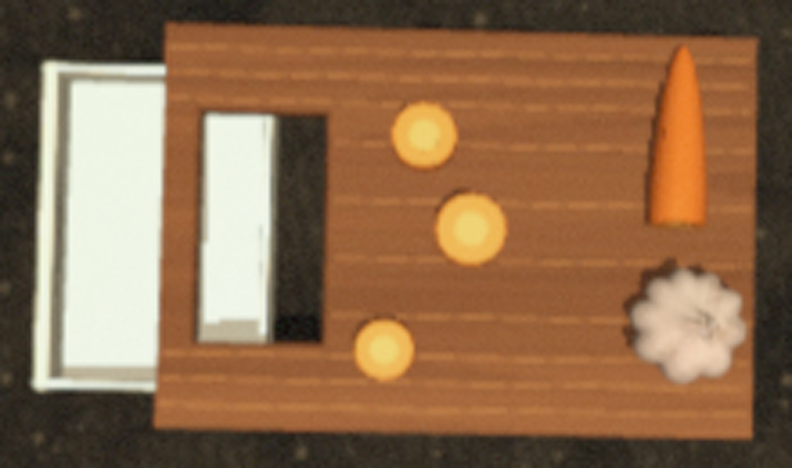

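View pics/scene0.png

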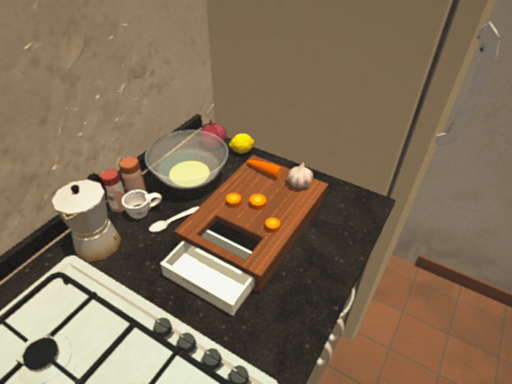

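```bash
cat >> h.py <<'E'
def kabsch(A,B):
    a=A.mean(0);b=B.mean(0);U,S,V=np.linalg.svd((A-a).T@(B-b))
    R=(V.T@np.diag([1,np.linalg.det(V.T@U.T)])@U.T);return R,b-R@a
E
python3 - <<'E'
from h import *
from workcell import arm, imaging, telemetry, order
d=imaging.get_image("top")
px=lambda c,z: ray(d,125+(c[0]+.5)/3.6-.5,115+(c[1]+.5)/3.6-.5,z)[:2]
A=np.array([(105,155),(105,-155),(-105,-155),(-105,155),(60,136),(60,70),(-60,70),(-60,136)],float)
B=np.array([px(c,65) for c in [(166,23),(757,38),(752,438),(155,428),(200,110),(328,115),(323,343),(196,342)]])
R,t=kabsch(A,B);print(R,t,(A@R.T+t-B).round(1).tolist())
np.savez("board.npz",R=R,t=t)
for n,c,z in [("far",(425,134),80),("mid",(471,228),80),("near",(384,350),80),("garlic",(688,322),95),("tipcut",(678,225),80),("tippt",(683,45),80),("front1",(43,62),45),("front2",(33,390),45)]:
    w=px(c,z);print(n,w.round(1),((w-t)@R).round(1))
E
cat >> h.py <<'E'
def go(p,ang=None):
    "print row for TCP world target p; ang=desired world angle of tool y"
    from workcell import arm, imaging, telemetry, order
    s=telemetry.get_state();R=s["tcp_rot"];d=R.T@(np.array(p,float)-s["tool_pos"])
    cur=np.degrees(np.arctan2(R[1,1],R[0,1]))
    print("row",d.round(1),"turn",0 if ang is None else round(cur-ang,1),"rows>=",np.linalg.norm(d)/62.5)
E
python3 jog.py '-500 -520 0 64;-500 -520 0 64;-500 -520 0 64;-500 -520 0 64;-500 -520 0 64;-500 -520 0 64;-500 -520 0 64;-500 -520 0 64;-500 -520 0 64;-500 -520 0 64;-500 -520 0 64;-500 -520 0 64' 0.0 30
python3 -c "
from h import *
go((516,-95,150),-.3)
from workcell import arm, imaging, telemetry, order
print(telemetry.get_state()['qpos'])"
```

```text
time_s: 1.7
tool_pos: [517.6, -82.6, 304.1]
tcp_rot: [[0.002, 1.0, 0.001], [1.0, -0.002, -0.001], [-0.001, 0.001, -1.0]]
contact_force: [0.5, 0.2, 0.6]
gripper_width: 0.002
gripper_force: 0.0
row [-12.3  -1.7 154.1] turn 0.2 rows>= 2.474194921474768
[-32.14170216  11.79318333  39.53902407 112.99631545  -8.77977941
  58.12569414  11.34643933]
```

```bash
python3 jog.py '-10 -2 55 0;-10 -2 110 0;-10 -2 165 0;-10 -2 209 0;-20 -2 209 0;-40 -2 209 0;-55 -2 209 0;-70 -2 209 0;-82 -2 209 0;-90 -2 209 0'
python3 -c "
from h import *
from workcell import arm, imaging, telemetry, order
d=imaging.get_image('top');cv2.imwrite('pics/t1.png',cv2.resize(d['img'][60:260,90:350],None,fx=3,fy=3))"
```

```text
time_s: 2.95
tool_pos: [515.7, -170.2, 95.3]
tcp_rot: [[-0.001, 1.0, 0.001], [1.0, 0.001, -0.0], [-0.0, 0.001, -1.0]]
contact_force: [0.7, 1.4, 1.4]
gripper_width: -0.001
gripper_force: 0.9
```

View pics/t1.png

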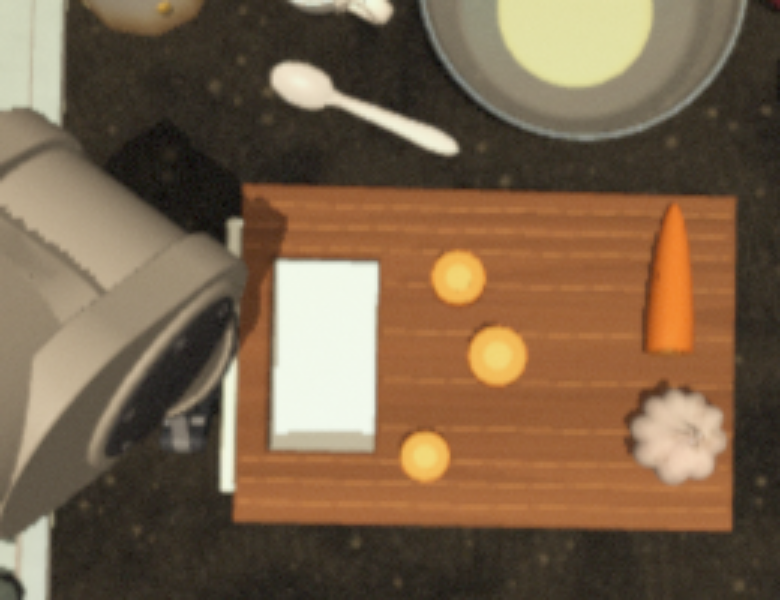

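The fingers are pushing the tray; its front edge at col ~228 still stands several mm proud of the board's end (col ~238). I'll push on to the stop.

```bash
python3 jog.py '-4 0 0 0;-8 0 0 0;-10 0 0 0'; python3 jog.py '-1 0 0 0;-2 0 0 0;-2 0 0 0'; python3 jog.py '-1 0 0 0;-2 0 0 0;-2 0 0 0'
```

```text
time_s: 3.38
tool_pos: [515.4, -179.4, 94.8]
tcp_rot: [[-0.001, 1.0, -0.0], [1.0, 0.001, 0.0], [0.0, -0.0, -1.0]]
contact_force: [-0.9, 1.5, 0.7]
gripper_width: 0.002
gripper_force: 0.8
time_s: 3.75
tool_pos: [515.4, -180.7, 94.8]
tcp_rot: [[-0.002, 1.0, -0.001], [1.0, 0.002, 0.001], [0.001, -0.001, -1.0]]
contact_force: [-0.0, 6.4, 0.9]
gripper_width: 0.001
gripper_force: 0.1
time_s: 4.12
tool_pos: [515.5, -181.1, 94.7]
tcp_rot: [[-0.003, 1.0, -0.001], [1.0, 0.003, 0.003], [0.003, -0.001, -1.0]]
contact_force: [-2.2, 14.8, 5.2]
gripper_width: -0.003
gripper_force: 2.1
```

The tray is at its stop (force 6→15 N without motion). Next I back off, lift and go behind the large round.

```bash
python3 jog.py '10 0 0 0;20 0 0 0;20 0 -50 0;20 0 -100 0;-40 1 -100 0;-100 1 -100 0;-160 1 -100 0;-208 1 -100 0;-208 1 -100 0'
python3 -c "
from h import *
go((516.6,-393,142),-.3)
from workcell import arm, imaging, telemetry, order
d=imaging.get_image('top');im=d['img'];hsv=cv2.cvtColor(im,cv2.COLOR_BGR2HSV)
cv2.imwrite('pics/t2.png',cv2.resize(im[110:250,110:350],None,fx=3,fy=3))"
```

```text
time_s: 5.25
tool_pos: [515.2, -395.3, 194.9]
tcp_rot: [[0.004, 1.0, -0.001], [1.0, -0.004, -0.002], [-0.002, -0.001, -1.0]]
contact_force: [0.2, -0.4, -0.4]
gripper_width: -0.003
gripper_force: 0.0
row [ 2.4  1.4 52.9] turn 0.1 rows>= 0.8476227475302875
```

```bash
python3 jog.py '2 1 30 0;2 1 53 0;10 1 53 0;22 1 53 0;34 1 53 0;46 1 53 0;58 1 53 0;70 1 53 0;80 1 53 0' ; python3 jog.py '10 0 0 0;20 0 0 0;30 0 0 0;40 0 0 0;44 0 0 0;44 0 0 0;0 0 -30 0;0 0 -60 0'
python3 -c "
from h import *
go((516.3+88+0.1,-349.3+18.9-.5,160),-.3)
from workcell import arm, imaging, telemetry, order
d=imaging.get_image('top');im=d['img']
cv2.imwrite('pics/t3.png',cv2.resize(im[110:250,110:350],None,fx=3,fy=3))"
```

```text
time_s: 6.42
tool_pos: [517.6, -310.5, 141.9]
tcp_rot: [[-0.001, 1.0, -0.0], [1.0, 0.001, 0.0], [0.0, -0.0, -1.0]]
contact_force: [0.3, 0.0, 0.8]
gripper_width: -0.001
gripper_force: 0.1
time_s: 7.42
tool_pos: [516.6, -315.0, 203.0]
tcp_rot: [[0.003, 1.0, -0.0], [1.0, -0.003, -0.002], [-0.002, -0.0, -1.0]]
contact_force: [0.4, 0.7, 0.5]
gripper_width: 0.002
gripper_force: 0.0
row [-15.5  87.9  42.9] turn 0.1 rows>= 1.5848021419936384
```

View pics/t3.png

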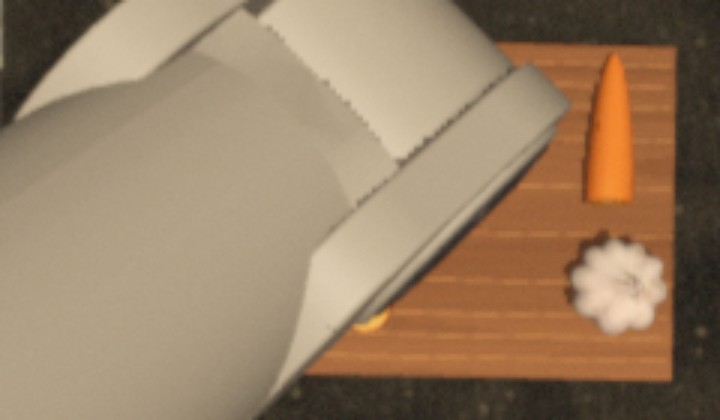

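The arm hides the opening; the garlic and tip are untouched and the small round's edge shows at about (370,320). Next, nudge the medium round inward (−x).

```bash
python3 jog.py '-15 50 0 0;-15 88 0 0;-15 88 40 0;-15 88 61 0;-15 80 61 0;-15 72 61 0;-15 66 61 0;-15 60 61 0;-15 60 61 0;-15 72 61 0;-15 72 0 0'
python3 jog.py '-80 0 0 0;-140 0 0 0;-140 0 0 0'
python3 -c "
from h import *
from workcell import arm, imaging, telemetry, order
d=imaging.get_image('scene');im=d['img']
cv2.imwrite('pics/s4.png',cv2.resize(im[120:330,130:350],None,fx=2.8,fy=2.8))
d=imaging.get_image('top');im=d['img']
cv2.imwrite('pics/t4.png',cv2.resize(im[110:250,110:350],None,fx=3,fy=3))"
```

```text
time_s: 8.85
tool_pos: [590.0, -324.5, 198.7]
tcp_rot: [[-0.003, 1.0, -0.006], [1.0, 0.003, 0.002], [0.002, -0.006, -1.0]]
contact_force: [0.7, 0.1, 1.2]
gripper_width: 0.001
gripper_force: 0.0
time_s: 9.22
tool_pos: [588.9, -470.8, 202.0]
tcp_rot: [[0.003, 1.0, -0.0], [1.0, -0.003, -0.002], [-0.002, -0.0, -1.0]]
contact_force: [0.1, 1.0, -0.0]
gripper_width: -0.003
gripper_force: 0.0
```

View pics/s4.png

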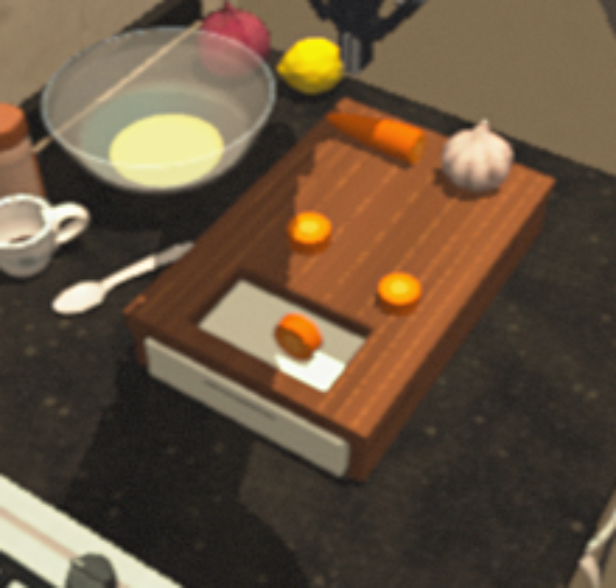

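View pics/t4.png

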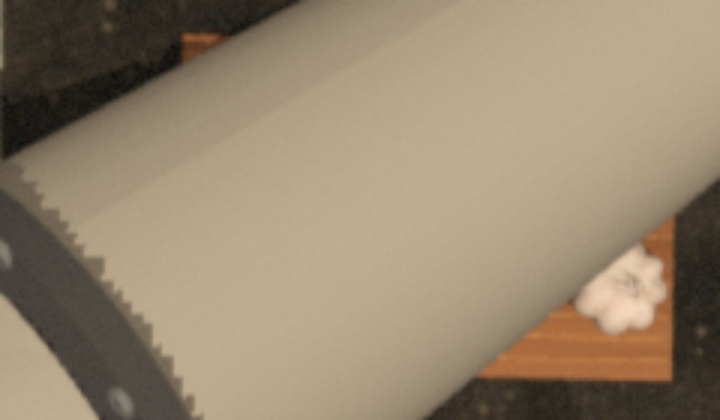

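In the scene view the tray is home and the large round is in it, leaning or on edge near (298,337). The medium top centre is at (310,226), the small at (400,288); garlic and tip are in place. I'll measure those two.

Run:
```python
from h import *
from workcell import arm, imaging, telemetry, order
b=np.load("board.npz");R,t=b["R"],b["t"]
d=imaging.get_image("scene");im=d["img"]
for n,c in (("med",(310,226)),("small",(400,288)),("openFarR",(372,330)),("corner",(553,180))):
    w=ray(d,130+(c[0]+.5)/2.8-.5,120+(c[1]+.5)/2.8-.5,80 if n in("med","small") else 65)[:2];print(n,w.round(1),((w-t)@R).round(1))
go((516.3+29,-349.3-25,142),-.3)
```

```text
med [ 543.2 -329.6] [26.8 19.8]
small [ 450.9 -309.5] [-65.7  39.4]
openFarR [ 453.9 -274.7] [-62.8  74.2]
corner [ 408.3 -499.4] [-107.2 -150.8]
row [ 92.1 -44.8  59.4] turn 0.3 rows>= 1.894453515737706
```

```bash
python3 jog.py '50 -25 0 0;90 -45 0 0;90 -45 35 0;90 -45 59 0;98 -45 59 0;110 -45 59 0;122 -45 59 0;134 -45 59 0;146 -45 59 0;156 -45 59 0'; python3 jog.py '10 0 0 0;20 0 0 0;30 0 0 0;38 0 0 0;40 0 0 0;40 0 0 0;38 0 -30 0;38 0 -60 0;38 0 -60 0'
python3 -c "
from h import *
go((516.3-102,-349.3+37.7+.5,143),-.3)"
```

```text
time_s: 10.62
tool_pos: [544.7, -309.5, 143.1]
tcp_rot: [[-0.001, 1.0, 0.0], [1.0, 0.001, 0.0], [0.0, 0.0, -1.0]]
contact_force: [0.7, 0.1, -0.1]
gripper_width: -0.001
gripper_force: 0.1
time_s: 11.75
tool_pos: [545.3, -273.4, 204.9]
tcp_rot: [[-0.0, 1.0, 0.003], [1.0, 0.0, -0.001], [-0.001, 0.003, -1.0]]
contact_force: [-0.0, 0.2, -0.7]
gripper_width: 0.0
gripper_force: 0.0
row [ -37.6 -131.2   61.6] turn 0.3 rows>= 2.3951613040867814
```

```bash
python3 jog.py '-20 -60 0 0;-37 -120 0 0;-37 -131 0 0;-37 -131 40 0;-37 -131 61 0;-37 -122 61 0;-37 -114 61 0;-37 -106 61 0;-37 -98 61 0;-37 -92 61 0;-37 -92 61 0;-37 -104 61 0'
python3 jog.py '0 0 -60 0;-60 0 -60 0;-120 0 -60 0;-160 20 -60 0;-160 20 -60 0'
python3 -c "
from h import *
from workcell import arm, imaging, telemetry, order
d=imaging.get_image('scene');im=d['img']
cv2.imwrite('pics/s5.png',cv2.resize(im[120:330,130:350],None,fx=2.8,fy=2.8))
go((516.3-33,-349.3-5,142),-.3)"
```

```text
time_s: 13.25
tool_pos: [440.4, -309.4, 141.8]
tcp_rot: [[-0.002, 1.0, -0.0], [1.0, 0.002, -0.0], [-0.0, -0.0, -1.0]]
contact_force: [0.2, -0.3, -0.1]
gripper_width: -0.003
gripper_force: 0.0
time_s: 13.88
tool_pos: [459.5, -472.3, 201.6]
tcp_rot: [[0.002, 1.0, -0.001], [1.0, -0.002, -0.001], [-0.001, -0.001, -1.0]]
contact_force: [-0.8, -0.7, -0.5]
gripper_width: 0.004
gripper_force: 0.0
row [116.3  24.   59.4] turn 0.2 rows>= 2.124698088748015
```

View pics/s5.png

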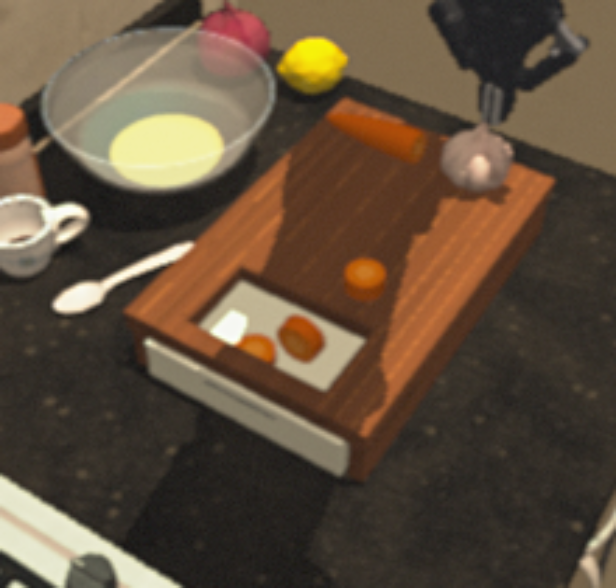

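Medium is in the tray at (256,348), large at (302,337). Small is now at (365,273), in line with the opening; garlic and tip have not moved. Sweep the small round.

```bash
python3 jog.py '55 12 -5 0;110 24 0 0;116 24 0 0;116 24 35 0;116 24 59 0;124 24 59 0;134 24 59 0;144 24 59 0;154 24 59 0;164 24 59 0;174 24 59 0'; python3 jog.py '8 0 0 0;16 0 0 0;22 0 0 0;24 0 0 0;24 0 0 0;20 0 -40 0;20 0 -80 0;-40 0 -80 0;-100 0 -80 0;-150 0 -80 0;-180 0 -80 0'
python3 -c "
from h import *
from workcell import arm, imaging, telemetry, order
d=imaging.get_image('scene');im=d['img']
cv2.imwrite('pics/s6.png',cv2.resize(im[120:330,130:350],None,fx=2.8,fy=2.8))"
```

```text
time_s: 15.3
tool_pos: [484.7, -294.7, 143.0]
tcp_rot: [[-0.001, 1.0, 0.0], [1.0, 0.001, 0.0], [0.0, 0.0, -1.0]]
contact_force: [-0.2, -0.5, -0.6]
gripper_width: 0.002
gripper_force: 0.0
time_s: 16.68
tool_pos: [483.6, -478.4, 222.8]
tcp_rot: [[0.001, 1.0, -0.001], [1.0, -0.001, -0.001], [-0.001, -0.001, -1.0]]
contact_force: [0.4, 1.1, -0.2]
gripper_width: 0.002
gripper_force: 0.0
```

View pics/s6.png

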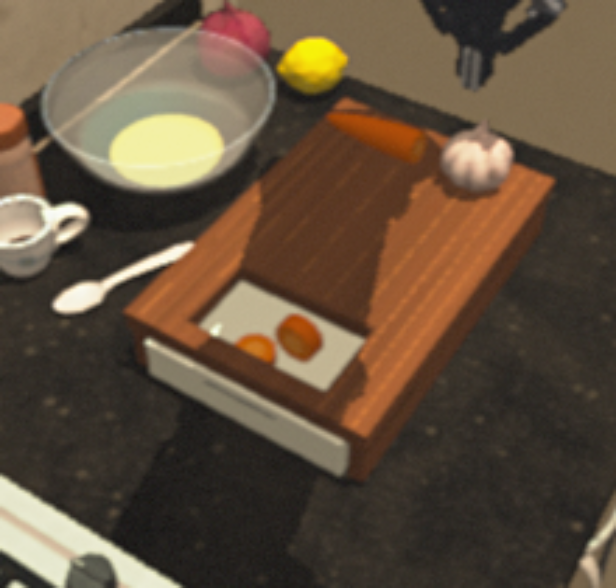

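Two rounds are visible in the tray, (256,348) and (300,337). The small one is off the board and probably hidden under the front strip. I'll clear the arm and combine views into one picture.

```bash
cat > snap.py <<'E'
import sys
from workcell import arm, imaging, telemetry, order
import cv2
for n in ("wrist","top","scene"): cv2.imwrite(f"pics/{sys.argv[1]}_{n}.png",imaging.get_image(n)["img"])
E
python3 snap.py a
python3 jog.py '60 0 0 0;120 0 0 0;180 0 0 0' ; python3 snap.py b
python3 jog.py '60 0 -30 0;120 0 -30 0;180 0 -30 0;240 0 -30 0;300 0 -30 0;340 0 -30 0;340 0 -30 0;340 0 -30 0'; python3 snap.py c
python3 - <<'E'
import cv2,numpy as np
f=lambda n:cv2.resize(cv2.imread(f"pics/{n}.png"),(400,300))
tc=cv2.resize(cv2.imread("pics/c_top.png")[115:240,125:292],(400,300),interpolation=cv2.INTER_CUBIC)
cv2.imwrite("pics/final.png",np.vstack([np.hstack([f("a_wrist"),f("b_wrist")]),np.hstack([tc,f("c_wrist")])]))
E
```

```text
time_s: 17.25
tool_pos: [484.5, -292.5, 222.8]
tcp_rot: [[-0.002, 1.0, 0.0], [1.0, 0.002, 0.001], [0.001, 0.0, -1.0]]
contact_force: [1.6, 0.1, 0.1]
gripper_width: -0.0
gripper_force: 0.0
time_s: 18.4
tool_pos: [484.3, 43.7, 253.0]
tcp_rot: [[-0.0, 1.0, 0.0], [1.0, 0.0, -0.0], [-0.0, 0.0, -1.0]]
contact_force: [-1.5, -1.2, 0.2]
gripper_width: -0.002
gripper_force: 0.0
```

View pics/final.png

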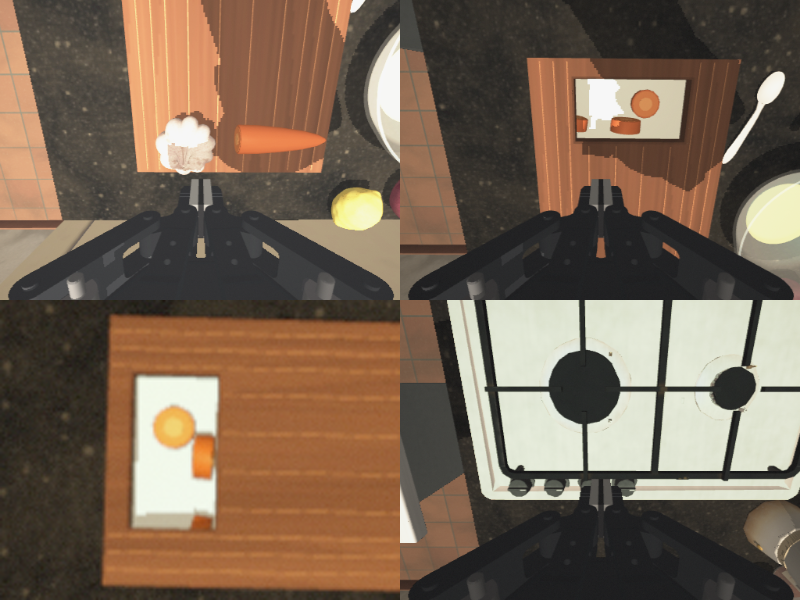

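All three rounds are in the tray: medium flat at (645,103), large on edge at (627,125), small on edge by the opening's near corner at (582,123). I'll check that nothing is moving before handing in.

```bash
python3 jog.py '0 0 0 0;0 0 0 0;0 0 0 0;0 0 0 0;0 0 0 0;0 0 0 0;0 0 0 0;0 0 0 0'; python3 snap.py d
python3 - <<'E'
import cv2,numpy as np
from h import *
from workcell import arm, imaging, telemetry, order
a,b=[cv2.imread(f"pics/{n}_top.png")[120:240,170:340].astype(int) for n in "cd"]
e=abs(a-b).max(2);print("diff max",e.max(),np.argwhere(e>40)[:10].tolist())
o=cv2.imread("pics/top0.png")[120:240,290:340].astype(int)
e=abs(o-cv2.imread("pics/d_top.png")[120:240,290:340]).max(2);print("garlic/tip",(e>50).sum())
# small round orange extent in the top view, if lying at height z
d=imaging.get_image("top");h=cv2.cvtColor(d["img"],cv2.COLOR_BGR2HSV);m=cv2.inRange(h,(3,150,90),(25,255,255))[150:214,181:215]
B=np.load("board.npz")
n,l,st,c=cv2.connectedComponentsWithStats(m)
for i in range(1,n):
    if st[i,4]>5: print(st[i],[((ray(d,181+c[i][0],150+c[i][1],z)[:2]-B["t"])@B["R"]).round(0).tolist() for z in (26,45)])
E
```

```text
time_s: 19.55
tool_pos: [484.3, 44.6, 252.9]
tcp_rot: [[-0.001, 1.0, -0.0], [1.0, 0.001, -0.0], [-0.0, -0.0, -1.0]]
contact_force: [0.2, 0.1, -0.3]
gripper_width: -0.002
gripper_force: 0.0
diff max 17 []
garlic/tip 0
[  9  10  16  16 149] [[22.0, 107.0], [21.0, 105.0]]
[ 25  22   9  17 134] [[-0.0, 83.0], [-2.0, 81.0]]
[  0  55  34   9 142] [[-62.0, 99.0], [-62.0, 97.0]]
```

```bash
python3 -c "
from workcell import arm, imaging, telemetry, order
print(order.sign_off())"
```

```text
the job is handed in; nothing more can be done
None
```

I handed the job in at about 20 s of the 48 s: the tray was pushed to its stop, and all three carrot rounds were swept into it. The last images showed no movement, with garlic and carrot tip where they started; the small round stands on edge, partly hidden under the board, so I judged its height from a partial view, and no verdict came back.

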